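# Reset the tripped breakers and pull the dead one

## Robot

A 6-joint arm with a two-finger parallel gripper is mounted at the origin on a cart in front of the work surface, level with it; the furniture and walls round the work are solid. World frame = base frame: x ahead of the robot, y to its left, z up, the work surface at z = 0. Lengths are in m, angles in rad, forces in N, time in s.
With the tool pointing down it reaches from about 0.35 to 0.775 m from the base axis. Payload 5.5 kg.
Tool frame: the origin (TCP) lies at the very end of the fingers, on their centre line; the grasp point (between the pads) lies 19 mm behind it (env.grip_depth is the distance from the TCP to the grasp point, in m); z points along the fingers, y is the direction in which the jaws open and shut (so a half turn about z gives the same grasp; the last joint's range is limited). The gripper opens to 85 mm and grips with 20 to 120 N. Pads are 22 mm wide; open, the fingers measure 114 mm over their backs; the gripper's body (76 mm by 85 mm) begins 54 mm behind the grasp point. The pads swing forward as they close: fully open they stand 13 mm farther back than shut.
Start: joints at [1.117, 0.313, 0.046, 1.304, 0, 1.431], TCP at [0.178, 0.547, 0.231] pointing down, gripper open.
Joint ranges: [-2.76, 2.76], [-0.86, 1.69], [-1.03, 1.26], [-2.2, 2.34], [-1.47, 1.5], [-3.14, 3.14]. Speed limits (rad/s): [2.57, 2.57, 3.14, 3.14, 3.14, 3.14].

## Interface

Orientations are given as a unit quaternion [w, x, y, z].
In Python, from workcell import env gives the robot as it stands.
- The arm moves only by the tool step_arm, never from a script. Its argument "series" is a list of rows, each a list of 3 entries, a list of its own where there are three numbers: the shift along the world's x, y, z in cm, then the turn about the world's z in rad, then the closure in counts, from 0 (fully open) to 255 (shut). A call has 1 to 5 rows; each row is the pose to reach, as a shift and turn from the pose measured when the call began; what a row does not reach only later rows make up. A row lasts 1/8 s, in which the tool goes at most 62.5 mm and 10.7 degrees, less where a joint would pass 70% of its speed; a pose out of reach is approached as far as the arm can. A call with a gripper value outside its range is refused whole. The fingers move at their own pace and stop on an object; "newtons" is the grip in N (left out, the last holds). Time passes only in rows, so rows that repeat a pose let the fingers close. It gives the time, the measured TCP pose, the force and the opening at its end, in the units of the state.
- env.get_state(): the state, without advancing time (a new reading comes with each control period).
- env.read_camera(name): name is "scene" or "top" or "wrist"; returns a dict with "frame" (480x640x3 uint8, red, green, blue), "vertical_fov" (degrees; the focal length in pixels is half the picture's height over the tangent of half this angle, whatever the lens; pixels are square), "cx", "cy" (the principal point, pixels), "camera_from_world" (4x4, takes a point from world to camera coordinates). Camera axes: x right, y down, z forward; pixel columns grow to the right and rows downward; lengths in m; the calibration is good to about 2 mm. A picture is of the moment at which its call begins. There is no depth.
- env.hand_in(): hands the job in, once; it reports no verdict.
The state is a dict: "clock": time; "joint_pos": joint angles; "qvel": joint speeds; "tau": joint torques, N m; "tcp_pos": TCP position; "orientation": TCP orientation; "wrist_force": force on the tool from outside, world axes, zero at the start; "ft_torque": the same for the moment, N m; "finger_gap": finger opening in m.
Only numpy, scipy, OpenCV 4.12 (cv2) and the standard library are available. Lean on these libraries where they do the work, as an engineer would, in place of code of your own. Each camera call takes 0.05 s, during which the arm holds its last target.

## Task

An overload has popped all four plug-in breakers of the bench power box: push their reset buttons in slowly and gently, until you feel each snap over and stay in, easing off as soon as it snaps or bottoms out. One breaker is dead: its button stays soft all the way and springs back, so pull that breaker out of the box and leave it in the clear tray. The other three stay plugged in with their buttons in, and the timer, marker and adapter near by stay where they are.

Things in the scene. Friction and masses are not known exactly. Their poses are not given: they have to be found in the camera images.
- power_box: Grey bench power box, fixed, 112 (its x) by 236 (its y) by 50 mm high, black end cheeks; outlet posts stand out 17 mm from its front (-x) side. Origin at the centre of its underside; its flat top face is 48 mm above that. Four sockets in a row along y, at x = 0, y = -72, -24, +24, +72 mm, one breaker in each, square to the box.
- breaker_a_mid (a point): Breaker A, in any of the sockets: centre of its black housing, 36 (its x) by 24 (its y) by 34 mm, standing on the box's top face, z up. Take it by its two faces across x (36 mm apart). Below the housing a 28 x 18 mm plug with two blades reaches 21 mm down into the socket, 0.8 mm play each way, no catch: pull straight up, 21 mm or more, to free it. About 130 g. Its button is button_a.
- button_a: Reset button of breaker A, a white upright pin, 14 mm diameter; origin at the centre of its flat top end; popped out at the start, 31 mm above breaker_a_mid and 14 mm above the housing (2 mm of that is a steel collar, 20 mm across, round the pin). Goes straight down. Stroke to its stop 5 to 11 mm, not the same on each breaker. Over 12 N on a button breaks it.
- breaker_b_mid (a point): Breaker B, in any of the sockets: centre of its black housing, 36 (its x) by 24 (its y) by 34 mm, standing on the box's top face, z up. Size, plug and grip as breaker A. Its button is button_b.
- button_b: Reset button of breaker B, a white upright pin, 14 mm diameter; origin at the centre of its flat top end; size, place and limits as button_a. Any of the four, if sound: about 1 N at first, stiffens within 1.5 to 5 mm to a breakover of 5 to 8 N, then gives way, its resistance falling to nothing at 60 to 70 % of its stroke, where it snaps down by itself and stays in.
- breaker_c_mid (a point): Breaker C, in any of the sockets: centre of its black housing, 36 (its x) by 24 (its y) by 34 mm, standing on the box's top face, z up. Size, plug and grip as breaker A. Its button is button_c.
- button_c: Reset button of breaker C, a white upright pin, 14 mm diameter; origin at the centre of its flat top end; size, place, limits and feel as told for the other buttons. All four look alike; three are sound and one is dead.
- breaker_d_mid (a point): Breaker D, in any of the sockets: centre of its black housing, 36 (its x) by 24 (its y) by 34 mm, standing on the box's top face, z up. Size, plug and grip as breaker A. Its button is button_d.
- button_d: Reset button of breaker D, a white upright pin, 14 mm diameter; origin at the centre of its flat top end; size, place and limits as button_a. Any of the four, if dead: only a weak spring, 1 N at first and about 3 N when fully in; never gives way, meets its stop, and comes back out when let go.
- tray: Clear shallow tray (a box lid lying rim up), fixed, 116 mm (its x) by 171 mm (its y), rim 16 mm high, floor 2 mm thick. Origin at the centre of its underside.
- black_block_2: Black mains adapter, 60 x 90 x 26 mm, lying on the worktop; bystander. Origin under its centre.
- timer: Silver bench timer, 43 x 70 x 18 mm, on the worktop; bystander. Origin under its centre.
- marker: Black felt marker, 13 x 136 x 14 mm, lying on the worktop; bystander. Origin under its centre.

How it is judged:
By the outcome, as a careful person would: the job done as asked, in the order asked, and still so for the second after the job is handed in, with the robot touching nothing.
It also fails if it takes over 66 s, if anything falls off the work surface, if the arm or the gripper's body presses on something with over 40 N, if the wrist force passes 120 N, or if a joint passes its speed limit or range.

## Working session

There is one attempt and no reset: what is moved stays moved. The work goes in short steps, Python scripts to look and compute and a tool call to move; the robot and the scene stay as the last step left them, time stands still between calls to the robot, and variables do not carry over. Pictures are saved under pics/ and viewed, and the job is handed in when it is done.

Besides the shell and the picture viewer there is one more tool, called after "Emit:" by a JSON object that holds its "fn" and its "kwargs", one argument or row to a line. step_arm: Moves the arm, as the interface text tells. Its arguments: {"type":"object","properties":{"series":{"type":"array"},"newtons":{"type":"number"}},"required":["series"]}

```bash
ls; mkdir -p pics; python3 - <<'E'
from workcell import env
import cv2,pickle
print(env.get_state(), env.grip_depth)
d={}
for n in ["scene","top","wrist"]:
    c=env.read_camera(n); d[n]=c
    cv2.imwrite(f"pics/{n}0.png",c["frame"][:,:,::-1]); print(n,c["vertical_fov"],c["cx"],c["cy"],c["camera_from_world"].tolist() if hasattr(c["camera_from_world"],'tolist') else c["camera_from_world"])
pickle.dump(d,open("cams0.pkl","wb"))
E
```

```text
pics
{'clock': 0.0, 'joint_pos': array([1.11741915e+00, 3.14046017e-01, 4.49764084e-02, 1.30359008e+00,
       1.31330467e-05, 1.43121459e+00]), 'qvel': array([ 1.28540671e-03, -7.12041703e-05, -2.56855189e-04,  9.86688071e-04,
       -5.87098924e-04,  1.23386824e-03]), 'tau': array([ 9.59359350e-04, -4.80628717e+01,  2.98533046e+01,  1.92941894e-02,
       -2.71484387e-04, -4.83067112e-06]), 'tcp_pos': array([0.17725669, 0.54646286, 0.23038186]), 'orientation': array([-2.78475720e-04,  1.56254727e-01,  9.87716352e-01, -8.89115378e-04]), 'wrist_force': array([ 0.64649437,  0.44602135, -0.12080215]), 'ft_torque': array([-0.04610977,  0.04463123, -0.00637647]), 'finger_gap': 0.08544730455263216} 0.0187
scene 46.49173409649429 321.8573569049976 233.80827962292204 [[0.6662564268387314, -0.7456854205494807, 0.007458369528938544, -0.39248761435350127], [-0.48690914454861167, -0.4425762819697828, -0.7530243818049602, 0.31521203892050914], [0.564820200285919, 0.4980757856167546, -0.6579503424508776, 0.9792222469293984], [0.0, 0.0, 0.0, 1.0]]
top 53.89715128595972 325.9075451519192 244.88895920256024 [[0.027007861742825514, -0.9996351670983367, -0.0003287922768241167, -0.013931684463019149], [-0.9961768815540674, -0.026887088022110758, -0.08311862098774718, 0.5806688601597626], [0.08307945631318202, 0.0025723914888970954, -0.9965396062077684, 1.2825904104027703], [0.0, 0.0, 0.0, 1.0]]
wrist 59.26435350045788 318.032745099111 242.7154170487584 [[0.3098463623999352, 0.9507835294797143, -0.002431414737388042, -0.573501506535856], [0.913897141558116, -0.2971182651238223, 0.27660938375571265, -0.03515126829700721], [0.262273228445896, -0.08792847434083645, -0.9609793634832435, 0.3793693242459276], [0.0, 0.0, 0.0, 1.0]]
```

View pics/scene0.png

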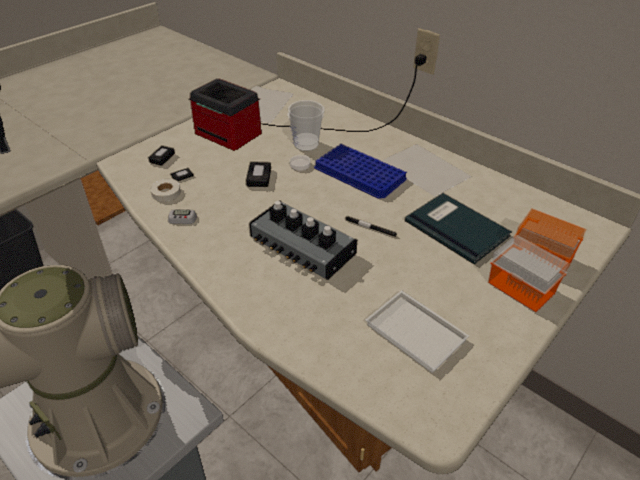

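View pics/top0.png

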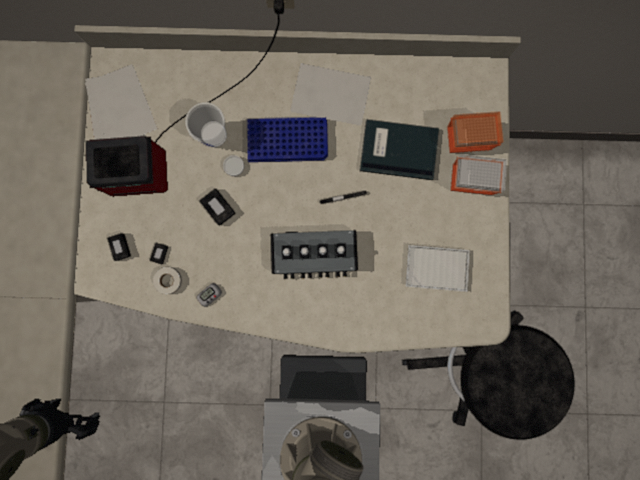

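View pics/wrist0.png

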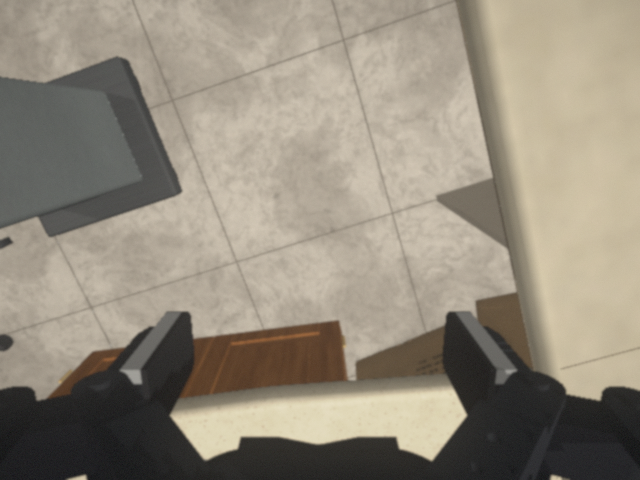

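Top view: box at cols 271–357, rows 232–277, with four white buttons near row 251. Tray at cols 404–471, rows 244–290; marker at (345,197).

```bash
cat > h.py <<'E'
import numpy as np,cv2
def K(c):
    f=240/np.tan(np.radians(c["vertical_fov"])/2); return f,c["cx"],c["cy"]
def ray(c,u,v):
    f,cx,cy=K(c); T=np.array(c["camera_from_world"]); R=T[:3,:3]
    o=-R.T@T[:3,3]; d=R.T@np.array([(u-cx)/f,(v-cy)/f,1]); return o,d/np.linalg.norm(d)
def onz(c,u,v,z):
    o,d=ray(c,u,v); return o+d*(z-o[2])/d[2]
def proj(c,p):
    f,cx,cy=K(c); T=np.array(c["camera_from_world"]); q=T[:3,:3]@p+T[:3,3]; return np.array([f*q[0]/q[2]+cx,f*q[1]/q[2]+cy])
def tri(obs):
    A=np.zeros((3,3));b=np.zeros(3)
    for c,u,v in obs:
        o,d=ray(c,u,v);M=np.eye(3)-np.outer(d,d);A+=M;b+=M@o
    return np.linalg.solve(A,b)
E
python3 - <<'E'
from h import *
import pickle
d=pickle.load(open("cams0.pkl","rb"))
for n,(x0,y0,x1,y1) in {"top":(265,225,365,285),"scene":(245,195,360,275)}.items():
    c=d[n]; im=c["frame"][y0:y1,x0:x1]; 
    cv2.imwrite(f"pics/{n}_crop0.png",cv2.resize(im[:,:,::-1],None,fx=6,fy=6,interpolation=cv2.INTER_CUBIC))
    m=((im.min(2)>150)).astype(np.uint8)
    N,l,s,ce=cv2.connectedComponentsWithStats(m)
    for i in range(1,N):
        if 15<s[i,4]<400:
            u,v=ce[i]+[x0,y0]; print(n,s[i],u.round(1),v.round(1),onz(c,u,v,.096).round(4))
E
```

```text
(no output)
```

View pics/top_crop0.png

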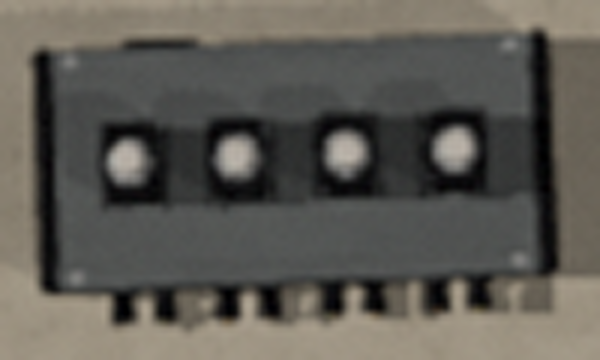

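View pics/scene_crop0.png

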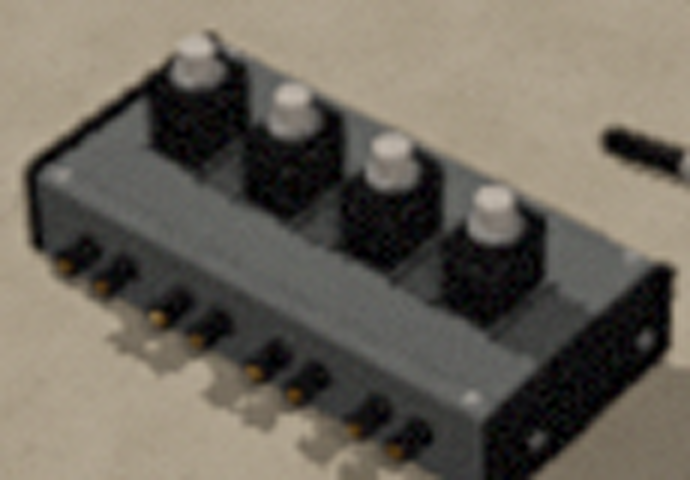

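```bash
python3 - <<'E'
from h import *
import pickle
d=pickle.load(open("cams0.pkl","rb"))
for n,(x0,y0,x1,y1) in {"top":(275,240,352,265),"scene":(268,198,338,242)}.items():
    c=d[n]; im=c["frame"][y0:y1,x0:x1]
    for t in (110,130,150,170,190):
        m=((im.min(2)>t)).astype(np.uint8)
        N,l,s,ce=cv2.connectedComponentsWithStats(m)
        for i in range(1,N):
            if 8<s[i,4]<400:
                u,v=ce[i]+[x0,y0]; print(n,t,s[i],u.round(1),v.round(1),onz(c,u,v,.096).round(4))
E
```

```text
top 110 [45  7  6  7 30] 322.1 249.7 [0.562  0.0111 0.096 ]
top 110 [63  6  6  7 31] 340.4 249.3 [ 0.5644 -0.0366  0.096 ]
top 110 [ 8  9  6  6 29] 285.6 251.4 [0.5548 0.1064 0.096 ]
top 110 [26  8  6  6 28] 303.8 250.6 [0.5583 0.0588 0.096 ]
top 130 [63  7  5  6 24] 340.1 249.2 [ 0.5646 -0.0359  0.096 ]
top 130 [ 8  9  5  6 21] 285.2 251.2 [0.5555 0.1073 0.096 ]
top 130 [27  8  5  6 22] 303.9 250.5 [0.5585 0.0587 0.096 ]
top 130 [45  8  5  5 20] 322.0 249.9 [0.5614 0.0115 0.096 ]
top 150 [64  7  4  4 13] 340.5 248.8 [ 0.5655 -0.0369  0.096 ]
top 150 [ 9  9  4  5 15] 285.5 250.9 [0.5563 0.1068 0.096 ]
top 150 [27  9  4  4 14] 303.7 250.5 [0.5586 0.0591 0.096 ]
top 150 [46  8  4  4 13] 322.4 249.6 [0.5622 0.0104 0.096 ]
scene 130 [39 19  6  4 20] 309.7 218.6 [0.5588 0.0099 0.096 ]
scene 130 [56 28  6  4 22] 326.7 227.5 [ 0.5615 -0.0379  0.096 ]
scene 150 [ 7  3  5  3 13] 277.0 202.2 [0.5519 0.1056 0.096 ]
scene 150 [23 11  5  3 11] 293.3 210.3 [0.5556 0.0574 0.096 ]
scene 150 [40 20  5  3 12] 309.6 218.9 [0.5579 0.0095 0.096 ]
scene 150 [57 28  5  4 13] 326.9 227.6 [ 0.5615 -0.0385  0.096 ]
```

Emit:
{"fn": "step_arm", "kwargs": {
  "series": [
    [[3.5,-4.7,0],-0.17,0],
    [[7,-9.4,0],-0.34,0],
    [[10.5,-14.1,0],-0.51,0],
    [[14,-18.8,0],-0.68,0],
    [[17.5,-23.5,0],-0.85,0]
  ]
}}

```text
clock: 0.78
tcp_pos: [0.353, 0.31, 0.2305]
orientation: [-0.0, 0.552, 0.834, -0.0]
wrist_force: [1.2, 0.8, 0.2]
finger_gap: 0.0854
```

```bash
python3 - <<'E'
from h import *
import pickle
d=pickle.load(open("cams0.pkl","rb"))
c=d["top"];im=c["frame"][235:300,395:480]
cv2.imwrite("pics/tray_crop0.png",cv2.resize(im[:,:,::-1],None,fx=8,fy=8,interpolation=cv2.INTER_CUBIC))
for u,v in [(406,243),(470,247),(468,291),(404,287)]: print(onz(c,u,v,.016).round(3))
for u,v in [(320,202),(368,192)]: print('marker',onz(c,u,v,.007).round(3))
c=d["wrist"];R=np.array(c["camera_from_world"]);print(-R[:3,:3].T@R[:3,3])
E
```

```text
[ 0.593 -0.221  0.016]
[ 0.586 -0.399  0.016]
[ 0.464 -0.394  0.016]
[ 0.471 -0.217  0.016]
marker [0.703 0.022 0.007]
marker [ 0.736 -0.113  0.007]
[0.11032358 0.56818907 0.37289484]
```

Emit:
{"fn": "step_arm", "kwargs": {
  "series": [
    [[4.1,-5,0],-0.11,255],
    [[8.2,-10,0],-0.22,255],
    [[12.3,-15,0],-0.334,255],
    [[16.5,-20,0],-0.334,255],
    [[20.7,-25,0],-0.334,255]
  ],
  "newtons": 40
}}

```text
clock: 1.4
tcp_pos: [0.5521, 0.0687, 0.2304]
orientation: [-0.001, 0.683, 0.731, -0.0]
wrist_force: [1.0, 1.8, -0.6]
finger_gap: 0.0
```

Emit:
{"fn": "step_arm", "kwargs": {
  "series": [
    [[0,-1,0],0,255],
    [[0,-1,0],0,255]
  ]
}}

```text
clock: 1.65
tcp_pos: [0.5515, 0.0581, 0.2297]
orientation: [-0.001, 0.684, 0.73, -0.001]
wrist_force: [0.3, -0.1, -0.5]
finger_gap: -0.0001
```

```bash
cat > look.py <<'E'
import sys,pickle,cv2
from workcell import env
tag=sys.argv[1]; d={}
for n in sys.argv[2:]:
    d[n]=env.read_camera(n); cv2.imwrite(f"pics/{n}{tag}.png",d[n]["frame"][:,:,::-1])
d["state"]=env.get_state(); pickle.dump(d,open(f"cams{tag}.pkl","wb"))
s=d["state"]; print(s["clock"],s["tcp_pos"],s["orientation"],s["wrist_force"],s["finger_gap"])
E
python3 look.py 1 wrist
```

```text
1.7 [0.55118771 0.05910105 0.23002595] [-1.33828628e-03  6.82961599e-01  7.30452777e-01 -6.35936512e-04] [ 2.32012306e-04  5.52235616e-01 -5.38495515e-01] 0.00020507674223487081
```

View pics/wrist1.png

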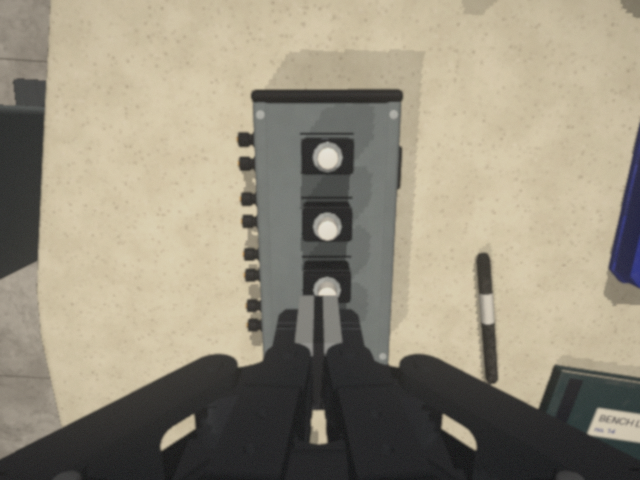

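```bash
python3 - <<'E'
from h import *
import pickle
d=pickle.load(open("cams1.pkl","rb"));c=d["wrist"];im=c["frame"]
m=(im[130:290,300:355].min(2)>150).astype(np.uint8)
N,l,s,ce=cv2.connectedComponentsWithStats(m)
for i in range(1,N):
    if s[i,4]>50: u,v=ce[i]+[300,130];print(s[i],u,v,onz(c,u,v,.096).round(4))
# box edges
for u,v in [(252,97),(402,97)]:print('boxcorner',onz(c,u,v,.05).round(4))
for u,v in [(302,138),(353,138),(302,173),(353,173),(302,240),(352,240)]:print('housing',onz(c,u,v,.082).round(4))
w,x,y,z=d["state"]["orientation"];print(np.arctan2(1-2*(x*x+z*z),2*(x*y-w*z)), proj(c,d["state"]["tcp_pos"]))
E
```

```text
[ 14  13  27  26 482] 326.6473029045643 156.56639004149378 [0.5531 0.1064 0.096 ]
[ 14  84  26  26 424] 326.0990566037736 227.56839622641508 [0.5561 0.0595 0.096 ]
[ 15 149  19  11 126] 324.3095238095238 284.92063492063494 [0.5577 0.0181 0.096 ]
boxcorner [0.4973 0.1416 0.05  ]
boxcorner [0.6055 0.1485 0.05  ]
housing [0.5362 0.1164 0.082 ]
housing [0.5701 0.1186 0.082 ]
housing [0.5374 0.0932 0.082 ]
housing [0.5722 0.0955 0.082 ]
housing [0.54   0.0457 0.082 ]
housing [0.5756 0.0481 0.082 ]
0.06717686909668567 [318.42838291 315.5561809 ]
```

Wrist view: buttons at (327,157), (326,228), (327,~290), spaced as expected along y. I'll press the second one first.

Emit:
{"fn": "step_arm", "kwargs": {
  "series": [
    [[0.6,0,-3],0,255],
    [[0.6,0,-6],0,255],
    [[0.6,0,-9],0,255],
    [[0.6,0,-12],0,255],
    [[0.6,0,-12.8],0,255]
  ]
}}

```text
clock: 2.33
tcp_pos: [0.5547, 0.0609, 0.1005]
orientation: [-0.003, 0.682, 0.731, -0.002]
wrist_force: [-0.2, -0.5, -0.3]
finger_gap: 0.0
```

Emit:
{"fn": "step_arm", "kwargs": {
  "series": [
    [[0,0,0],0,255],
    [[0,0,0],0,255]
  ]
}}

```text
clock: 2.58
tcp_pos: [0.5552, 0.0616, 0.1019]
orientation: [-0.002, 0.682, 0.732, -0.001]
wrist_force: [0.8, 0.7, 0.3]
finger_gap: 0.0
```

```bash
python3 look.py 2 scene wrist; python3 - <<'E'
import cv2
im=cv2.imread('pics/scene2.png')[150:280,220:370];cv2.imwrite('pics/scene2c.png',cv2.resize(im,None,fx=4,fy=4,interpolation=cv2.INTER_CUBIC))
E
```

```text
2.675 [0.55554424 0.06113679 0.10188516] [-0.00194542  0.68188624  0.73145498 -0.00099048] [-0.61810224  0.24137932  0.64058766] 0.0005288327851205691
```

View pics/scene2c.png

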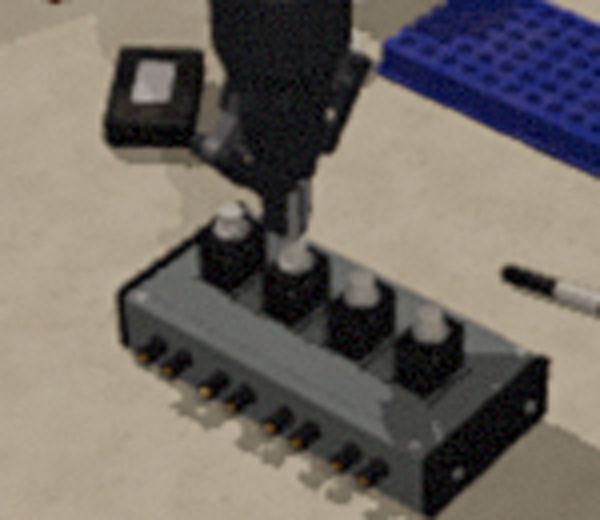

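View pics/wrist2.png

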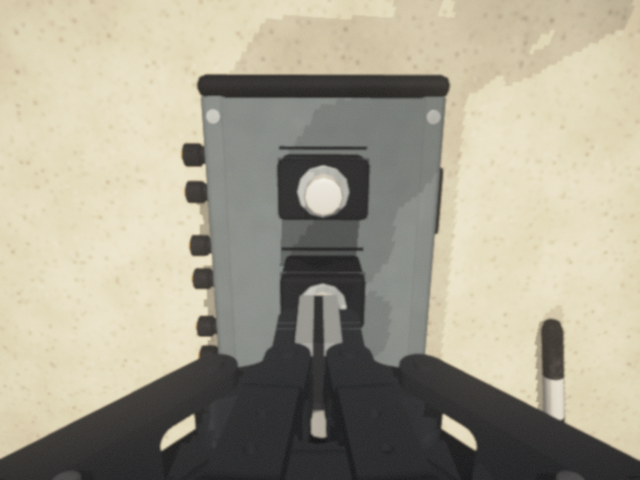

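Scene crop: fingertips just above button 2 (crop ~(290,240)). Wrist view: tip centre col 320, pin col 323. Well aligned.

Emit:
{"fn": "step_arm", "kwargs": {
  "series": [
    [[0.15,-0.2,-0.2],0,255],
    [[0.15,-0.2,-0.4],0,255]
  ]
}}

```text
clock: 2.92
tcp_pos: [0.5577, 0.0589, 0.0983]
orientation: [-0.001, 0.682, 0.731, -0.001]
wrist_force: [-0.1, -0.2, -0.3]
finger_gap: -0.0001
```

Emit:
{"fn": "step_arm", "kwargs": {
  "series": [
    [[0,0,-0.1],0,255]
  ]
}}

```text
clock: 3.05
tcp_pos: [0.5576, 0.0587, 0.0971]
orientation: [-0.002, 0.682, 0.731, -0.001]
wrist_force: [-0.9, -0.9, -0.1]
finger_gap: -0.0002
```

Emit:
{"fn": "step_arm", "kwargs": {
  "series": [
    [[0,0,-0.1],0,255]
  ]
}}

```text
clock: 3.18
tcp_pos: [0.5576, 0.0586, 0.096]
orientation: [-0.002, 0.682, 0.731, -0.001]
wrist_force: [0.3, 0.5, 1.3]
finger_gap: -0.0
```

Emit:
{"fn": "step_arm", "kwargs": {
  "series": [
    [[0,0,-0.1],0,255]
  ]
}}

```text
clock: 3.3
tcp_pos: [0.5576, 0.0586, 0.095]
orientation: [-0.002, 0.682, 0.731, -0.001]
wrist_force: [-0.9, 0.2, 2.2]
finger_gap: 0.0
```

Emit:
{"fn": "step_arm", "kwargs": {
  "series": [
    [[0,0,-0.1],0,255]
  ]
}}

```text
clock: 3.42
tcp_pos: [0.5576, 0.0586, 0.0941]
orientation: [-0.002, 0.682, 0.731, -0.001]
wrist_force: [-0.7, 0.4, 2.4]
finger_gap: -0.0003
```

Emit:
{"fn": "step_arm", "kwargs": {
  "series": [
    [[0,0,-0.05],0,255]
  ]
}}

```text
clock: 3.55
tcp_pos: [0.5577, 0.0586, 0.0936]
orientation: [-0.002, 0.682, 0.731, -0.001]
wrist_force: [-0.2, 0.2, 1.8]
finger_gap: -0.0001
```

Emit:
{"fn": "step_arm", "kwargs": {
  "series": [
    [[0,0,-0.07],0,255]
  ]
}}

```text
clock: 3.68
tcp_pos: [0.5577, 0.0586, 0.093]
orientation: [-0.002, 0.682, 0.731, -0.001]
wrist_force: [-0.1, -0.2, 1.5]
finger_gap: -0.0002
```

Emit:
{"fn": "step_arm", "kwargs": {
  "series": [
    [[0,0,-0.05],0,255]
  ]
}}

```text
clock: 3.8
tcp_pos: [0.5577, 0.0586, 0.0925]
orientation: [-0.001, 0.682, 0.731, -0.001]
wrist_force: [-0.8, -0.0, 1.4]
finger_gap: 0.0001
```

Emit:
{"fn": "step_arm", "kwargs": {
  "series": [
    [[0,0,-0.05],0,255]
  ]
}}

```text
clock: 3.92
tcp_pos: [0.5577, 0.0586, 0.0921]
orientation: [-0.001, 0.682, 0.731, -0.001]
wrist_force: [-1.3, 0.4, 2.0]
finger_gap: 0.0002
```

Emit:
{"fn": "step_arm", "kwargs": {
  "series": [
    [[0,0,-0.05],0,255]
  ]
}}

```text
clock: 4.05
tcp_pos: [0.5577, 0.0586, 0.0916]
orientation: [-0.001, 0.682, 0.731, -0.001]
wrist_force: [-0.5, -0.9, 1.9]
finger_gap: -0.0001
```

Emit:
{"fn": "step_arm", "kwargs": {
  "series": [
    [[0,0,-0.05],0,255]
  ]
}}

```text
clock: 4.18
tcp_pos: [0.5577, 0.0586, 0.0911]
orientation: [-0.001, 0.682, 0.731, -0.001]
wrist_force: [-1.2, 0.4, 2.6]
finger_gap: -0.0001
```

Emit:
{"fn": "step_arm", "kwargs": {
  "series": [
    [[0,0,-0.05],0,255]
  ]
}}

```text
clock: 4.3
tcp_pos: [0.5577, 0.0586, 0.0906]
orientation: [-0.001, 0.682, 0.731, -0.001]
wrist_force: [-0.5, -0.1, 2.6]
finger_gap: -0.0001
```

Emit:
{"fn": "step_arm", "kwargs": {
  "series": [
    [[0,0,-0.05],0,255]
  ]
}}

```text
clock: 4.42
tcp_pos: [0.5577, 0.0586, 0.0901]
orientation: [-0.001, 0.682, 0.731, -0.001]
wrist_force: [-0.5, -0.3, 2.6]
finger_gap: -0.0001
```

Emit:
{"fn": "step_arm", "kwargs": {
  "series": [
    [[0,0,-0.04],0,255]
  ]
}}

```text
clock: 4.55
tcp_pos: [0.5577, 0.0586, 0.0897]
orientation: [-0.001, 0.682, 0.731, -0.001]
wrist_force: [-1.1, -0.6, 1.8]
finger_gap: -0.0001
```

Emit:
{"fn": "step_arm", "kwargs": {
  "series": [
    [[0,0,-0.04],0,255]
  ]
}}

```text
clock: 4.68
tcp_pos: [0.5577, 0.0586, 0.0893]
orientation: [-0.001, 0.682, 0.731, -0.001]
wrist_force: [-0.8, 0.4, 3.0]
finger_gap: -0.0001
```

Emit:
{"fn": "step_arm", "kwargs": {
  "series": [
    [[0,0,-0.04],0,255]
  ]
}}

```text
clock: 4.8
tcp_pos: [0.5577, 0.0586, 0.0889]
orientation: [-0.001, 0.682, 0.731, -0.001]
wrist_force: [-0.6, 0.1, 3.6]
finger_gap: -0.0001
```

Emit:
{"fn": "step_arm", "kwargs": {
  "series": [
    [[0,0,-0.04],0,255]
  ]
}}

```text
clock: 4.92
tcp_pos: [0.5577, 0.0586, 0.0885]
orientation: [-0.001, 0.682, 0.731, -0.001]
wrist_force: [-0.9, 0.5, 3.9]
finger_gap: 0.0003
```

Emit:
{"fn": "step_arm", "kwargs": {
  "series": [
    [[0,0,-0.04],0,255]
  ]
}}

```text
clock: 5.05
tcp_pos: [0.5577, 0.0586, 0.0884]
orientation: [-0.001, 0.682, 0.731, -0.0]
wrist_force: [-1.6, 0.6, 7.0]
finger_gap: -0.0002
```

Bottomed out at ~7.7 mm with only 2–3.5 N along the way. I'll ease off and see if it springs back.

Emit:
{"fn": "step_arm", "kwargs": {
  "series": [
    [[0,0,0.2],0,255],
    [[0,0,0.6],0,255],
    [[0,0,1.5],0,255]
  ]
}}

```text
clock: 5.42
tcp_pos: [0.5573, 0.0586, 0.1032]
orientation: [-0.002, 0.682, 0.731, -0.001]
wrist_force: [-0.8, 0.0, -0.2]
finger_gap: 0.0002
```

Emit:
{"fn": "step_arm", "kwargs": {
  "series": [
    [[0,0,1.5],0,255],
    [[0.1,-2.3,1.5],0,255],
    [[0.25,-4.8,1.5],0,255],
    [[0.25,-4.8,0.9],0,255],
    [[0.25,-4.8,0.9],0,255]
  ]
}}

```text
clock: 6.05
tcp_pos: [0.5594, 0.0109, 0.1121]
orientation: [-0.002, 0.682, 0.731, -0.001]
wrist_force: [0.6, 0.8, 0.1]
finger_gap: 0.0001
```

```bash
python3 look.py 3 scene wrist; python3 - <<'E'
import cv2
im=cv2.imread('pics/scene3.png')[150:280,220:370];cv2.imwrite('pics/scene3c.png',cv2.resize(im,None,fx=4,fy=4,interpolation=cv2.INTER_CUBIC))
E
```

```text
6.15 [0.55957955 0.01127477 0.11227087] [-0.00199058  0.68197074  0.73137622 -0.00088274] [-0.80133204 -0.23465306  0.14767363] 0.00017723096766662468
```

View pics/scene3c.png

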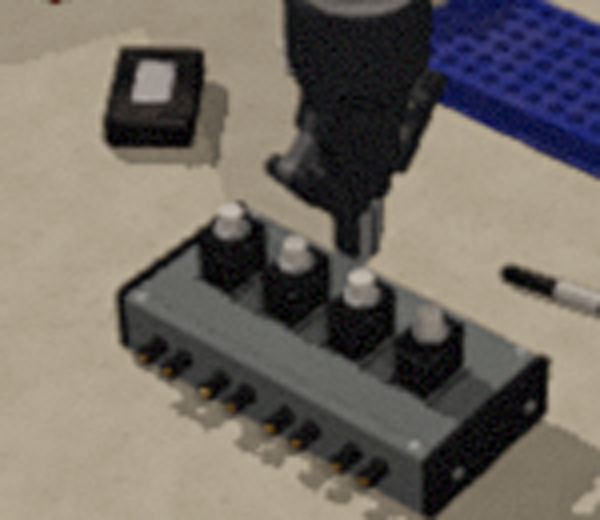

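View pics/wrist3.png

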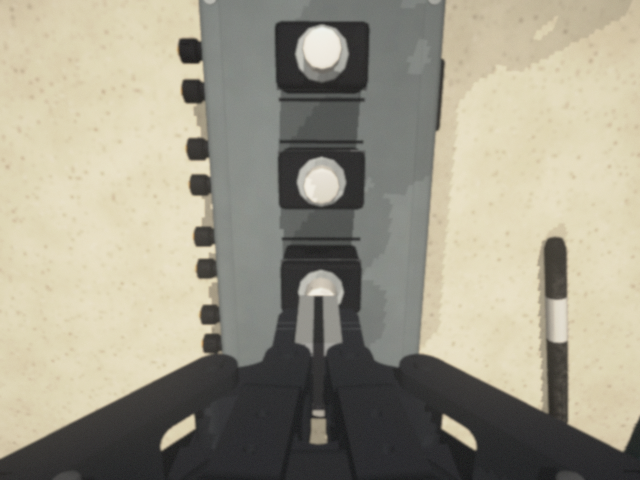

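Button 2 (crop (295,250); wrist (321,182)) has sprung back fully: it's the dead one. On to button 3, below the tip.

Emit:
{"fn": "step_arm", "kwargs": {
  "series": [
    [[0.05,0,-0.5],0,255],
    [[0.05,0,-1],0,255],
    [[0.05,0,-1.4],0,255],
    [[0.05,0,-1.55],0,255]
  ]
}}

```text
clock: 6.65
tcp_pos: [0.5598, 0.0114, 0.0963]
orientation: [-0.002, 0.682, 0.731, -0.001]
wrist_force: [0.1, 0.8, -0.3]
finger_gap: -0.0
```

Emit:
{"fn": "step_arm", "kwargs": {
  "series": [
    [[0,0,-0.1],0,255]
  ]
}}

```text
clock: 6.78
tcp_pos: [0.5599, 0.0114, 0.0954]
orientation: [-0.002, 0.682, 0.731, -0.001]
wrist_force: [-1.2, -1.3, 2.6]
finger_gap: 0.0002
```

Emit:
{"fn": "step_arm", "kwargs": {
  "series": [
    [[0,0,-0.1],0,255]
  ]
}}

```text
clock: 6.9
tcp_pos: [0.5599, 0.0113, 0.0947]
orientation: [-0.002, 0.682, 0.731, -0.001]
wrist_force: [-1.8, -0.2, 3.1]
finger_gap: -0.0005
```

Emit:
{"fn": "step_arm", "kwargs": {
  "series": [
    [[0,0,-0.05],0,255]
  ]
}}

```text
clock: 7.02
tcp_pos: [0.56, 0.0113, 0.0945]
orientation: [-0.002, 0.682, 0.731, -0.001]
wrist_force: [-1.4, 0.4, 3.7]
finger_gap: -0.0
```

Emit:
{"fn": "step_arm", "kwargs": {
  "series": [
    [[0,0,-0.05],0,255]
  ]
}}

```text
clock: 7.15
tcp_pos: [0.56, 0.0113, 0.0943]
orientation: [-0.002, 0.682, 0.731, -0.001]
wrist_force: [-1.5, 0.6, 4.0]
finger_gap: 0.0001
```

Emit:
{"fn": "step_arm", "kwargs": {
  "series": [
    [[0,0,-0.05],0,255]
  ]
}}

```text
clock: 7.28
tcp_pos: [0.56, 0.0113, 0.0941]
orientation: [-0.002, 0.682, 0.731, -0.001]
wrist_force: [-2.4, 1.0, 5.5]
finger_gap: 0.0
```

Emit:
{"fn": "step_arm", "kwargs": {
  "series": [
    [[0,0,-0.06],0,255]
  ]
}}

```text
clock: 7.4
tcp_pos: [0.56, 0.0113, 0.0936]
orientation: [-0.002, 0.682, 0.731, -0.001]
wrist_force: [-1.3, -0.1, 4.6]
finger_gap: -0.0002
```

Emit:
{"fn": "step_arm", "kwargs": {
  "series": [
    [[0,0,-0.06],0,255]
  ]
}}

```text
clock: 7.52
tcp_pos: [0.56, 0.0113, 0.0932]
orientation: [-0.002, 0.682, 0.731, -0.001]
wrist_force: [-2.1, 0.7, 5.7]
finger_gap: -0.0003
```

Emit:
{"fn": "step_arm", "kwargs": {
  "series": [
    [[0,0,-0.06],0,255]
  ]
}}

```text
clock: 7.65
tcp_pos: [0.56, 0.0113, 0.0928]
orientation: [-0.002, 0.682, 0.731, -0.001]
wrist_force: [-1.2, 0.3, 5.8]
finger_gap: 0.0001
```

Emit:
{"fn": "step_arm", "kwargs": {
  "series": [
    [[0,0,-0.06],0,255]
  ]
}}

```text
clock: 7.78
tcp_pos: [0.56, 0.0113, 0.0925]
orientation: [-0.002, 0.682, 0.731, -0.001]
wrist_force: [-2.1, 0.4, 5.6]
finger_gap: 0.0002
```

Emit:
{"fn": "step_arm", "kwargs": {
  "series": [
    [[0,0,-0.06],0,255]
  ]
}}

```text
clock: 7.9
tcp_pos: [0.56, 0.0113, 0.0921]
orientation: [-0.001, 0.682, 0.731, -0.001]
wrist_force: [-3.2, 0.6, 6.7]
finger_gap: 0.0001
```

Emit:
{"fn": "step_arm", "kwargs": {
  "series": [
    [[0,0,-0.06],0,255]
  ]
}}

```text
clock: 8.02
tcp_pos: [0.56, 0.0113, 0.0919]
orientation: [-0.001, 0.682, 0.731, -0.0]
wrist_force: [-2.3, 0.3, 6.9]
finger_gap: 0.0001
```

Emit:
{"fn": "step_arm", "kwargs": {
  "series": [
    [[0,0,-0.06],0,255]
  ]
}}

```text
clock: 8.15
tcp_pos: [0.5601, 0.0113, 0.0916]
orientation: [-0.001, 0.682, 0.731, -0.0]
wrist_force: [-2.9, 0.1, 7.2]
finger_gap: 0.0002
```

Emit:
{"fn": "step_arm", "kwargs": {
  "series": [
    [[0,0,-0.06],0,255]
  ]
}}

```text
clock: 8.28
tcp_pos: [0.5601, 0.0113, 0.0914]
orientation: [-0.001, 0.682, 0.731, -0.0]
wrist_force: [-2.9, -0.3, 5.7]
finger_gap: -0.0001
```

Emit:
{"fn": "step_arm", "kwargs": {
  "series": [
    [[0,0,-0.06],0,255]
  ]
}}

```text
clock: 8.4
tcp_pos: [0.5601, 0.0113, 0.0911]
orientation: [-0.001, 0.682, 0.731, -0.0]
wrist_force: [-2.9, 0.2, 5.4]
finger_gap: -0.0001
```

Emit:
{"fn": "step_arm", "kwargs": {
  "series": [
    [[0,0,-0.05],0,255]
  ]
}}

```text
clock: 8.52
tcp_pos: [0.5601, 0.0113, 0.091]
orientation: [-0.001, 0.682, 0.731, -0.0]
wrist_force: [-2.8, 0.2, 6.6]
finger_gap: 0.0
```

Emit:
{"fn": "step_arm", "kwargs": {
  "series": [
    [[-0.02,0,-0.06],0,255]
  ]
}}

```text
clock: 8.65
tcp_pos: [0.56, 0.0113, 0.0907]
orientation: [-0.001, 0.682, 0.731, -0.0]
wrist_force: [-1.8, 0.1, 6.7]
finger_gap: -0.0003
```

Emit:
{"fn": "step_arm", "kwargs": {
  "series": [
    [[-0.02,0,-0.06],0,255]
  ]
}}

```text
clock: 8.78
tcp_pos: [0.56, 0.0113, 0.0904]
orientation: [-0.001, 0.682, 0.731, 0.0]
wrist_force: [-2.0, -0.4, 5.8]
finger_gap: -0.0004
```

Emit:
{"fn": "step_arm", "kwargs": {
  "series": [
    [[-0.02,0,-0.06],0,255]
  ]
}}

```text
clock: 8.9
tcp_pos: [0.56, 0.0114, 0.0902]
orientation: [-0.0, 0.682, 0.731, 0.0]
wrist_force: [-2.6, 0.3, 6.0]
finger_gap: -0.0
```

Emit:
{"fn": "step_arm", "kwargs": {
  "series": [
    [[-0.02,0,-0.06],0,255]
  ]
}}

```text
clock: 9.02
tcp_pos: [0.56, 0.0114, 0.0898]
orientation: [-0.0, 0.682, 0.731, 0.0]
wrist_force: [-2.2, -0.1, 5.2]
finger_gap: -0.0002
```

Past breakover, resistance falling. Continue in small steps.

Emit:
{"fn": "step_arm", "kwargs": {
  "series": [
    [[0,0,-0.05],0,255]
  ]
}}

```text
clock: 9.15
tcp_pos: [0.56, 0.0113, 0.0893]
orientation: [-0.0, 0.682, 0.731, 0.0]
wrist_force: [-2.0, 0.5, 2.4]
finger_gap: 0.0002
```

Emit:
{"fn": "step_arm", "kwargs": {
  "series": [
    [[0,0,-0.05],0,255]
  ]
}}

```text
clock: 9.28
tcp_pos: [0.5599, 0.0113, 0.0885]
orientation: [-0.0, 0.682, 0.731, 0.0]
wrist_force: [-0.8, -0.2, 1.0]
finger_gap: -0.0002
```

Emit:
{"fn": "step_arm", "kwargs": {
  "series": [
    [[0,0,-0.05],0,255]
  ]
}}

```text
clock: 9.4
tcp_pos: [0.5599, 0.0113, 0.0876]
orientation: [-0.0, 0.682, 0.731, 0.0]
wrist_force: [-0.3, 0.1, -0.2]
finger_gap: 0.0002
```

Emit:
{"fn": "step_arm", "kwargs": {
  "series": [
    [[0,0,0.8],0,255],
    [[0,0,2.5],0,255],
    [[0.15,-2.4,2.5],0,255],
    [[0.35,-4.8,2.5],0,255],
    [[0.35,-4.8,2.2],0,255]
  ]
}}

```text
clock: 10.02
tcp_pos: [0.5642, -0.0381, 0.1101]
orientation: [0.0, 0.683, 0.731, 0.001]
wrist_force: [0.8, 0.5, -0.4]
finger_gap: 0.0001
```

```bash
python3 look.py 4 scene wrist; python3 - <<'E'
import cv2
im=cv2.imread('pics/scene4.png')[150:280,220:370];cv2.imwrite('pics/scene4c.png',cv2.resize(im,None,fx=4,fy=4,interpolation=cv2.INTER_CUBIC))
E
```

```text
10.125 [ 0.56311844 -0.03656317  0.10926277] [-6.45834889e-04  6.82096992e-01  7.31261369e-01  2.94626360e-04] [0.29667596 0.60679065 0.58463472] -0.00018559883740826391
```

View pics/scene4c.png

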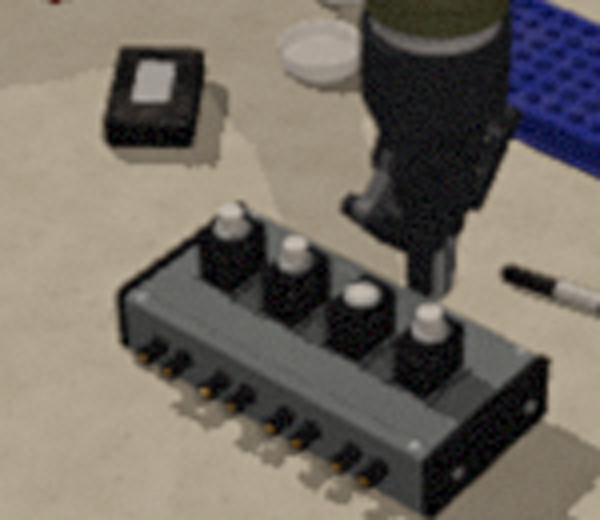

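View pics/wrist4.png

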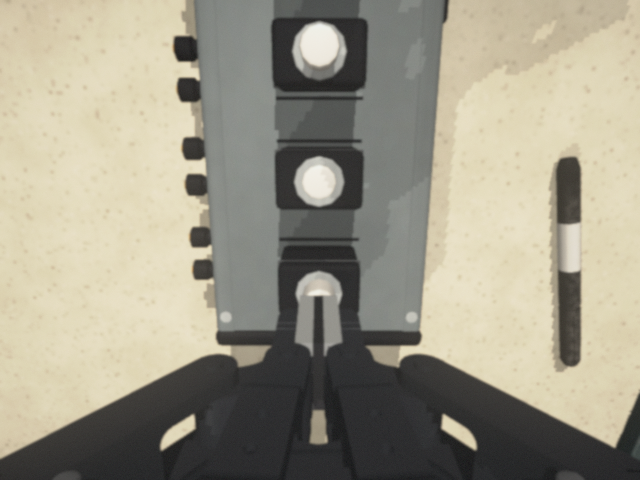

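Button 3 (crop (362,293)) is visibly in; tip is above button 4.

Emit:
{"fn": "step_arm", "kwargs": {
  "series": [
    [[0.05,0,-0.4],0,255],
    [[0.05,0,-0.8],0,255],
    [[0.05,0,-1.15],0,255],
    [[0.05,0,-1.25],0,255]
  ]
}}

```text
clock: 10.62
tcp_pos: [0.5634, -0.0363, 0.0963]
orientation: [-0.001, 0.682, 0.731, 0.0]
wrist_force: [0.2, 0.8, 0.3]
finger_gap: 0.0001
```

Emit:
{"fn": "step_arm", "kwargs": {
  "series": [
    [[0,0,-0.08],0,255]
  ]
}}

```text
clock: 10.75
tcp_pos: [0.5635, -0.0363, 0.0956]
orientation: [-0.001, 0.682, 0.731, 0.0]
wrist_force: [-0.8, 0.1, 2.1]
finger_gap: -0.0
```

Emit:
{"fn": "step_arm", "kwargs": {
  "series": [
    [[0,0,-0.08],0,255]
  ]
}}

```text
clock: 10.88
tcp_pos: [0.5636, -0.0363, 0.0952]
orientation: [-0.001, 0.682, 0.731, 0.0]
wrist_force: [-1.5, 0.3, 3.5]
finger_gap: 0.0001
```

Emit:
{"fn": "step_arm", "kwargs": {
  "series": [
    [[-0.02,0,-0.06],0,255]
  ]
}}

```text
clock: 11.0
tcp_pos: [0.5635, -0.0363, 0.095]
orientation: [-0.0, 0.682, 0.731, 0.0]
wrist_force: [-0.7, -0.1, 3.6]
finger_gap: -0.0001
```

Emit:
{"fn": "step_arm", "kwargs": {
  "series": [
    [[-0.02,0,-0.06],0,255]
  ]
}}

```text
clock: 11.12
tcp_pos: [0.5635, -0.0363, 0.0948]
orientation: [-0.0, 0.682, 0.731, 0.001]
wrist_force: [-1.0, -0.1, 4.4]
finger_gap: -0.0001
```

Emit:
{"fn": "step_arm", "kwargs": {
  "series": [
    [[-0.02,0,-0.06],0,255]
  ]
}}

```text
clock: 11.25
tcp_pos: [0.5635, -0.0363, 0.0946]
orientation: [0.0, 0.682, 0.731, 0.001]
wrist_force: [-1.6, 0.9, 5.3]
finger_gap: 0.0004
```

Emit:
{"fn": "step_arm", "kwargs": {
  "series": [
    [[-0.01,0,-0.06],0,255]
  ]
}}

```text
clock: 11.38
tcp_pos: [0.5636, -0.0363, 0.0942]
orientation: [0.0, 0.682, 0.731, 0.001]
wrist_force: [-1.4, 1.3, 5.7]
finger_gap: -0.0001
```

Emit:
{"fn": "step_arm", "kwargs": {
  "series": [
    [[-0.01,0,-0.06],0,255]
  ]
}}

```text
clock: 11.5
tcp_pos: [0.5636, -0.0363, 0.0939]
orientation: [0.0, 0.682, 0.731, 0.001]
wrist_force: [-1.4, 0.7, 5.7]
finger_gap: -0.0002
```

Emit:
{"fn": "step_arm", "kwargs": {
  "series": [
    [[-0.01,0,-0.06],0,255]
  ]
}}

```text
clock: 11.62
tcp_pos: [0.5636, -0.0363, 0.0936]
orientation: [0.001, 0.682, 0.731, 0.001]
wrist_force: [-2.4, 0.7, 6.0]
finger_gap: -0.0004
```

Emit:
{"fn": "step_arm", "kwargs": {
  "series": [
    [[-0.01,0,-0.06],0,255]
  ]
}}

```text
clock: 11.75
tcp_pos: [0.5636, -0.0363, 0.0932]
orientation: [0.001, 0.682, 0.731, 0.001]
wrist_force: [-1.7, -0.4, 5.4]
finger_gap: -0.0001
```

Emit:
{"fn": "step_arm", "kwargs": {
  "series": [
    [[-0.01,0,-0.05],0,255]
  ]
}}

```text
clock: 11.88
tcp_pos: [0.5636, -0.0363, 0.093]
orientation: [0.001, 0.682, 0.731, 0.001]
wrist_force: [-1.4, 0.5, 5.4]
finger_gap: 0.0001
```

Emit:
{"fn": "step_arm", "kwargs": {
  "series": [
    [[-0.01,0,-0.05],0,255]
  ]
}}

```text
clock: 12.0
tcp_pos: [0.5636, -0.0363, 0.0927]
orientation: [0.001, 0.682, 0.731, 0.002]
wrist_force: [-0.9, 1.1, 5.1]
finger_gap: -0.0004
```

Emit:
{"fn": "step_arm", "kwargs": {
  "series": [
    [[0,0,-0.05],0,255]
  ]
}}

```text
clock: 12.12
tcp_pos: [0.5636, -0.0363, 0.0923]
orientation: [0.001, 0.682, 0.731, 0.002]
wrist_force: [-1.2, 0.5, 4.0]
finger_gap: -0.0003
```

Emit:
{"fn": "step_arm", "kwargs": {
  "series": [
    [[0,0,-0.05],0,255]
  ]
}}

```text
clock: 12.25
tcp_pos: [0.5636, -0.0363, 0.0916]
orientation: [0.001, 0.682, 0.731, 0.002]
wrist_force: [-0.4, 0.8, 1.2]
finger_gap: 0.0001
```

Emit:
{"fn": "step_arm", "kwargs": {
  "series": [
    [[0,0,-0.05],0,255]
  ]
}}

```text
clock: 12.38
tcp_pos: [0.5634, -0.0363, 0.0905]
orientation: [0.001, 0.682, 0.731, 0.001]
wrist_force: [0.4, -0.2, -0.6]
finger_gap: -0.0002
```

Snapped. Lift and go to button 1.

Emit:
{"fn": "step_arm", "kwargs": {
  "series": [
    [[0,0,1],0,255],
    [[0,0,2.6],0,255],
    [[-0.3,5,2.6],0,255],
    [[-0.65,10,2.6],0,255],
    [[-0.94,14.3,2.5],0,255]
  ]
}}

```text
clock: 13.0
tcp_pos: [0.5545, 0.1082, 0.1171]
orientation: [0.002, 0.682, 0.731, 0.002]
wrist_force: [0.0, -0.1, -0.7]
finger_gap: 0.0001
```

Emit:
{"fn": "step_arm", "kwargs": {
  "series": [
    [[0,0,0],0,255]
  ]
}}

```text
clock: 13.12
tcp_pos: [0.5545, 0.1108, 0.1183]
orientation: [0.002, 0.68, 0.733, 0.003]
wrist_force: [-0.1, -0.9, -0.3]
finger_gap: -0.0001
```

```bash
python3 look.py 5 scene wrist; python3 - <<'E'
import cv2
im=cv2.imread('pics/scene5.png')[150:280,220:370];cv2.imwrite('pics/scene5c.png',cv2.resize(im,None,fx=4,fy=4,interpolation=cv2.INTER_CUBIC))
E
```

```text
13.225 [0.5551186  0.10855905 0.11828487] [0.00227161 0.681434   0.73187114 0.00267925] [-1.49190555 -0.4069937   0.14409816] -0.0003527983571805356
```

View pics/scene5c.png

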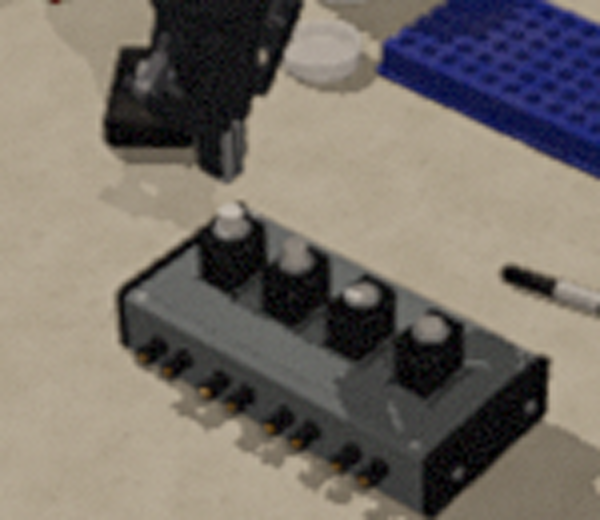

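View pics/wrist5.png

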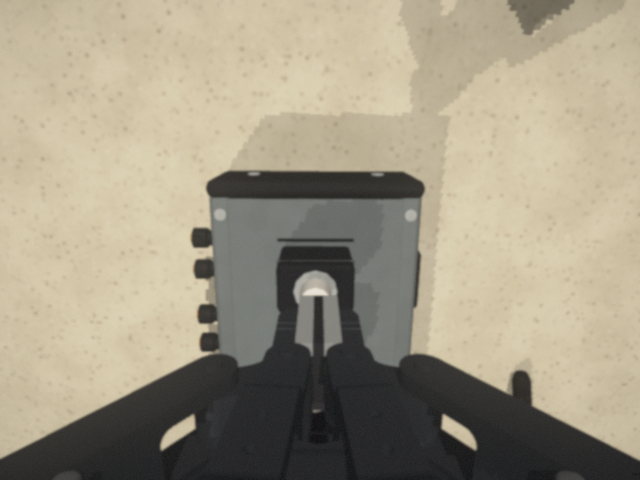

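Button 4 (crop (430,330)) is in; tip above button 1.

Emit:
{"fn": "step_arm", "kwargs": {
  "series": [
    [[-0.1,-0.2,-0.6],0,255],
    [[-0.1,-0.2,-1.2],0,255],
    [[-0.1,-0.2,-1.8],0,255],
    [[-0.1,-0.2,-2.05],0,255],
    [[-0.1,-0.2,-2.1],0,255]
  ]
}}

```text
clock: 13.85
tcp_pos: [0.554, 0.1063, 0.0969]
orientation: [0.002, 0.682, 0.732, 0.002]
wrist_force: [-0.1, 0.5, 0.5]
finger_gap: -0.0001
```

Emit:
{"fn": "step_arm", "kwargs": {
  "series": [
    [[0,0,-0.07],0,255]
  ]
}}

```text
clock: 13.98
tcp_pos: [0.5541, 0.1064, 0.0963]
orientation: [0.002, 0.682, 0.732, 0.003]
wrist_force: [-0.1, -0.0, -0.2]
finger_gap: 0.0001
```

Emit:
{"fn": "step_arm", "kwargs": {
  "series": [
    [[0,0,-0.07],0,255]
  ]
}}

```text
clock: 14.1
tcp_pos: [0.5542, 0.1064, 0.0958]
orientation: [0.002, 0.682, 0.732, 0.003]
wrist_force: [-0.7, -0.3, 0.9]
finger_gap: 0.0
```

Emit:
{"fn": "step_arm", "kwargs": {
  "series": [
    [[-0.01,0,-0.06],0,255]
  ]
}}

```text
clock: 14.22
tcp_pos: [0.5542, 0.1064, 0.0956]
orientation: [0.002, 0.681, 0.732, 0.003]
wrist_force: [-1.8, 0.4, 3.3]
finger_gap: 0.0002
```

Emit:
{"fn": "step_arm", "kwargs": {
  "series": [
    [[-0.02,0,-0.06],0,255]
  ]
}}

```text
clock: 14.35
tcp_pos: [0.5542, 0.1064, 0.0954]
orientation: [0.003, 0.681, 0.732, 0.003]
wrist_force: [-0.4, 0.0, 3.3]
finger_gap: 0.0003
```

Emit:
{"fn": "step_arm", "kwargs": {
  "series": [
    [[-0.02,0,-0.06],0,255]
  ]
}}

```text
clock: 14.48
tcp_pos: [0.5541, 0.1064, 0.0951]
orientation: [0.003, 0.681, 0.732, 0.003]
wrist_force: [-0.6, 0.1, 4.1]
finger_gap: -0.0001
```

Emit:
{"fn": "step_arm", "kwargs": {
  "series": [
    [[-0.01,0,-0.06],0,255]
  ]
}}

```text
clock: 14.6
tcp_pos: [0.5542, 0.1064, 0.0948]
orientation: [0.003, 0.681, 0.732, 0.003]
wrist_force: [-0.3, -0.8, 4.6]
finger_gap: -0.0003
```

Emit:
{"fn": "step_arm", "kwargs": {
  "series": [
    [[-0.01,0,-0.06],0,255]
  ]
}}

```text
clock: 14.72
tcp_pos: [0.5542, 0.1064, 0.0944]
orientation: [0.003, 0.681, 0.732, 0.003]
wrist_force: [0.2, -0.4, 3.6]
finger_gap: 0.0002
```

Emit:
{"fn": "step_arm", "kwargs": {
  "series": [
    [[-0.01,0,-0.06],0,255]
  ]
}}

```text
clock: 14.85
tcp_pos: [0.5542, 0.1064, 0.0938]
orientation: [0.003, 0.681, 0.732, 0.003]
wrist_force: [0.2, -0.7, 2.5]
finger_gap: 0.0002
```

Emit:
{"fn": "step_arm", "kwargs": {
  "series": [
    [[-0.01,0,-0.06],0,255]
  ]
}}

```text
clock: 14.98
tcp_pos: [0.5541, 0.1064, 0.0928]
orientation: [0.003, 0.681, 0.732, 0.003]
wrist_force: [0.7, 0.8, -0.5]
finger_gap: 0.0003
```

Emit:
{"fn": "step_arm", "kwargs": {
  "series": [
    [[-0.01,0,-0.06],0,255]
  ]
}}

```text
clock: 15.1
tcp_pos: [0.5537, 0.1065, 0.0916]
orientation: [0.003, 0.681, 0.732, 0.003]
wrist_force: [-0.3, -0.6, -0.6]
finger_gap: -0.0003
```

Emit:
{"fn": "step_arm", "kwargs": {
  "series": [
    [[-0.01,0,-0.06],0,255]
  ]
}}

```text
clock: 15.22
tcp_pos: [0.5536, 0.1065, 0.091]
orientation: [0.003, 0.681, 0.732, 0.003]
wrist_force: [-1.9, -0.3, 7.1]
finger_gap: 0.0
```

It snapped on the earlier step and has just met its stop; lift right away.

Emit:
{"fn": "step_arm", "kwargs": {
  "series": [
    [[0,0,0.8],0,255],
    [[0,0,3],0,255],
    [[0,0,6],0,255],
    [[0.15,-2.5,7],0,0],
    [[0.35,-4.75,7],0,0]
  ]
}}

```text
clock: 15.85
tcp_pos: [0.558, 0.0587, 0.1627]
orientation: [0.004, 0.681, 0.732, 0.004]
wrist_force: [0.3, -0.3, -0.0]
finger_gap: 0.0355
```

Emit:
{"fn": "step_arm", "kwargs": {
  "series": [
    [[0,0,0],0,0],
    [[0,0,0],0,0]
  ]
}}

```text
clock: 16.1
tcp_pos: [0.5581, 0.059, 0.163]
orientation: [0.004, 0.681, 0.732, 0.004]
wrist_force: [-0.3, -0.4, 0.1]
finger_gap: 0.0723
```

```bash
python3 look.py 6 scene wrist; python3 - <<'E'
import cv2
im=cv2.imread('pics/scene6.png')[150:280,220:370];cv2.imwrite('pics/scene6c.png',cv2.resize(im,None,fx=4,fy=4,interpolation=cv2.INTER_CUBIC))
E
```

```text
16.2 [0.55785282 0.05937156 0.16271596] [0.00376145 0.68085702 0.73239497 0.00414487] [ 0.21633173 -0.31550796 -0.33920471] 0.08486056879343497
```

View pics/scene6c.png

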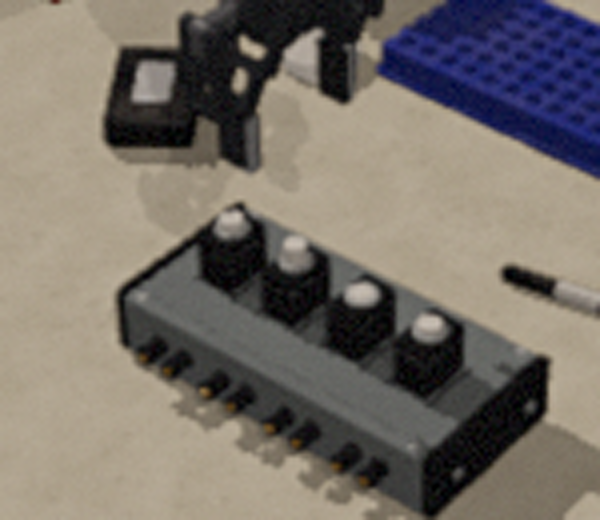

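View pics/wrist6.png

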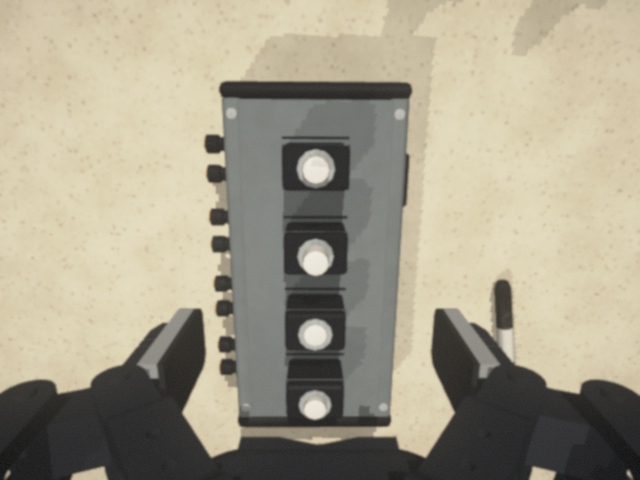

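Buttons 1, 3 and 4 are in, and button 2 (crop (296,250)) is still popped. I'll descend open around breaker 2.

Emit:
{"fn": "step_arm", "kwargs": {
  "series": [
    [[-0.05,-0.05,-3],-0.007,0],
    [[-0.05,-0.05,-6],-0.007,0],
    [[-0.05,-0.05,-8.5],-0.007,0],
    [[-0.05,-0.05,-10.2],-0.007,0],
    [[-0.05,-0.05,-10.8],-0.007,0]
  ]
}}

```text
clock: 16.82
tcp_pos: [0.5562, 0.0596, 0.0534]
orientation: [0.003, 0.683, 0.73, 0.003]
wrist_force: [-0.5, -0.7, 0.4]
finger_gap: 0.0853
```

Emit:
{"fn": "step_arm", "kwargs": {
  "series": [
    [[0,0,0],0,80],
    [[0,0,0],0,110],
    [[0,0,0],0,130]
  ],
  "newtons": 40
}}

```text
clock: 17.2
tcp_pos: [0.5568, 0.0596, 0.0541]
orientation: [0.003, 0.683, 0.73, 0.004]
wrist_force: [-0.0, 0.7, -0.4]
finger_gap: 0.0422
```

Emit:
{"fn": "step_arm", "kwargs": {
  "series": [
    [[0,0,0],0,150],
    [[0,0,0],0,170]
  ]
}}

```text
clock: 17.45
tcp_pos: [0.5571, 0.0596, 0.0545]
orientation: [0.004, 0.683, 0.73, 0.004]
wrist_force: [0.4, -0.4, 0.3]
finger_gap: 0.0356
```

```bash
python3 look.py 7 scene wrist; python3 - <<'E'
import cv2
im=cv2.imread('pics/scene7.png')[150:280,220:370];cv2.imwrite('pics/scene7c.png',cv2.resize(im,None,fx=4,fy=4,interpolation=cv2.INTER_CUBIC))
E
```

```text
17.55 [0.55709943 0.05961202 0.05453583] [0.00355901 0.68305097 0.73035096 0.00402343] [0.06790381 0.40140475 1.59383127] 0.03527028584296391
```

View pics/scene7c.png

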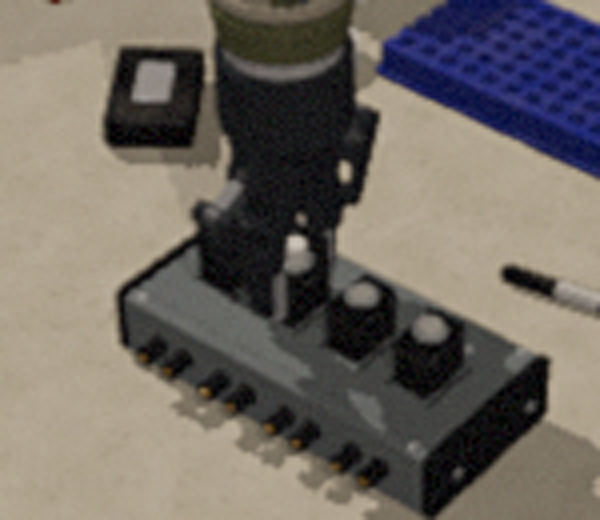

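View pics/wrist7.png

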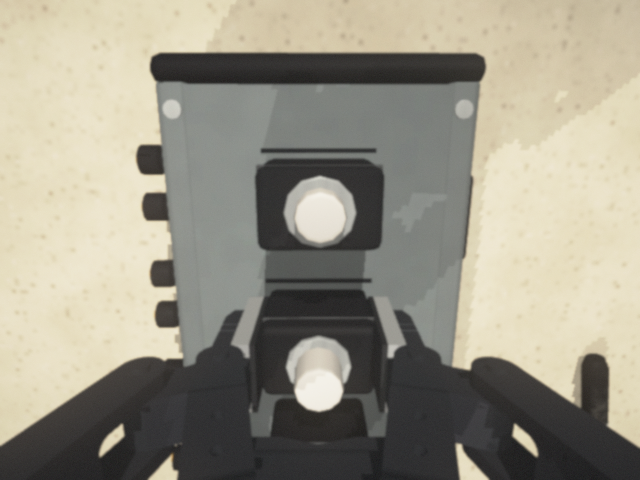

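Breaker 2 is between the pads (wrist (320,360)), gap 35.3 mm. Pull straight up.

Emit:
{"fn": "step_arm", "kwargs": {
  "series": [
    [[0,0,0.3],0,200],
    [[0,0,0.8],0,200],
    [[0,0,1.4],0,200],
    [[0,0,2.1],0,200],
    [[0,0,3],0,200]
  ],
  "newtons": 50
}}

```text
clock: 18.18
tcp_pos: [0.5571, 0.0596, 0.0851]
orientation: [0.004, 0.683, 0.73, 0.004]
wrist_force: [0.3, -0.1, -1.0]
finger_gap: 0.0351
```

Emit:
{"fn": "step_arm", "kwargs": {
  "series": [
    [[0,0,1],0,200],
    [[0,0,2.5],0,200],
    [[0,0,4],0,200],
    [[0,0,6],0,200],
    [[0,0,6],0,200]
  ]
}}

```text
clock: 18.8
tcp_pos: [0.5586, 0.0596, 0.1473]
orientation: [0.005, 0.683, 0.73, 0.005]
wrist_force: [0.6, -0.2, -1.2]
finger_gap: 0.0356
```

```bash
python3 look.py 8 scene; python3 - <<'E'
import cv2
im=cv2.imread('pics/scene8.png')[130:280,220:370];cv2.imwrite('pics/scene8c.png',cv2.resize(im,None,fx=4,fy=4,interpolation=cv2.INTER_CUBIC))
E
```

```text
18.85 [0.55783982 0.05960152 0.14610601] [0.00438017 0.68303522 0.73035682 0.00475716] [ 0.47591115  0.46269918 -2.07552378] 0.035424111446778636
```

View pics/scene8c.png

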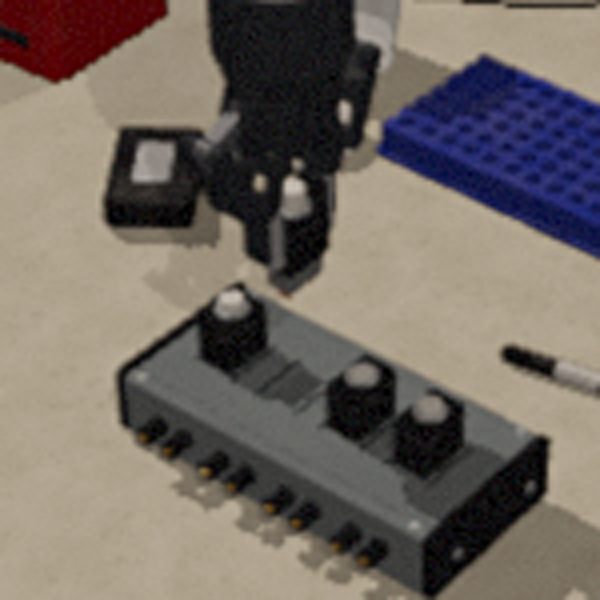

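Breaker is out with its plug clear. Carry it to the tray centre (~0.528, -0.308).

Emit:
{"fn": "step_arm", "kwargs": {
  "series": [
    [[-0.3,-3,0.5],0,200],
    [[-0.8,-8,0.5],0,200],
    [[-1.2,-13,0.5],0,200],
    [[-1.6,-18,0.5],0,200],
    [[-2,-23,0.5],0,200]
  ]
}}

```text
clock: 19.48
tcp_pos: [0.537, -0.1717, 0.1502]
orientation: [0.004, 0.683, 0.73, 0.005]
wrist_force: [0.7, -0.7, -1.1]
finger_gap: 0.0353
```

Emit:
{"fn": "step_arm", "kwargs": {
  "series": [
    [[-0.4,-5,0],0,200],
    [[-0.8,-9,0],0,200],
    [[-1,-12,0],0,200],
    [[-1,-13.5,0],0,200],
    [[-1,-13.5,-1],0,200]
  ]
}}

```text
clock: 20.1
tcp_pos: [0.5273, -0.3074, 0.1399]
orientation: [0.004, 0.683, 0.73, 0.005]
wrist_force: [0.5, 1.1, -1.5]
finger_gap: 0.0352
```

```bash
python3 look.py 9 scene wrist
```

```text
20.2 [ 0.52615827 -0.30492907  0.13818075] [0.00187524 0.68272381 0.73065948 0.00462711] [-0.8643044  -0.25482582 -0.67599215] 0.03510778002535218
```

View pics/scene9.png

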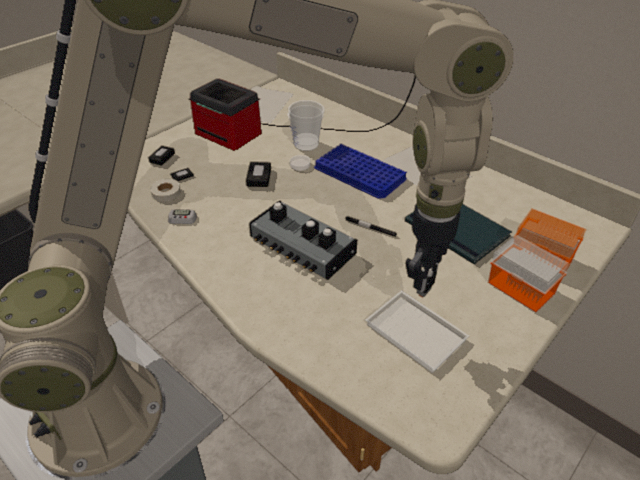

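View pics/wrist9.png

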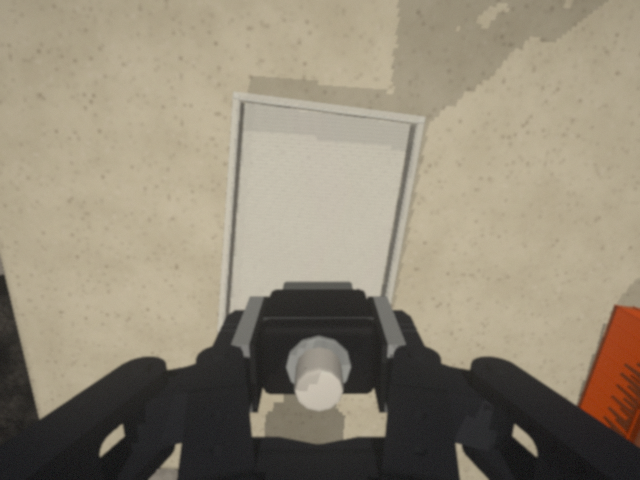

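Tray centred beneath the gripper; breaker held upright. Lower.

Emit:
{"fn": "step_arm", "kwargs": {
  "series": [
    [[0.1,-0.2,-3],0,200],
    [[0.1,-0.2,-6],0,200],
    [[0.1,-0.2,-8.5],0,200],
    [[0.1,-0.2,-10],0,200],
    [[0.1,-0.2,-10.3],0,200]
  ]
}}

```text
clock: 20.82
tcp_pos: [0.5267, -0.3055, 0.0342]
orientation: [0.001, 0.682, 0.731, 0.005]
wrist_force: [0.6, -0.4, -0.6]
finger_gap: 0.0355
```

Emit:
{"fn": "step_arm", "kwargs": {
  "series": [
    [[0,0,-0.1],0,200],
    [[0,0,-0.15],0,200]
  ]
}}

```text
clock: 21.08
tcp_pos: [0.5274, -0.3058, 0.0337]
orientation: [0.002, 0.682, 0.731, 0.005]
wrist_force: [0.5, -0.3, -0.6]
finger_gap: 0.0351
```

Emit:
{"fn": "step_arm", "kwargs": {
  "series": [
    [[0,0,-0.1],0,200],
    [[0,0,-0.15],0,200]
  ]
}}

```text
clock: 21.32
tcp_pos: [0.5276, -0.3061, 0.0327]
orientation: [0.002, 0.682, 0.731, 0.005]
wrist_force: [-0.6, 0.3, -1.8]
finger_gap: 0.0349
```

Emit:
{"fn": "step_arm", "kwargs": {
  "series": [
    [[0,0,-0.1],0,200],
    [[0,0,-0.2],0,200]
  ]
}}

```text
clock: 21.58
tcp_pos: [0.5277, -0.3062, 0.0307]
orientation: [0.002, 0.682, 0.731, 0.005]
wrist_force: [-0.3, 0.4, -0.4]
finger_gap: 0.0351
```

Emit:
{"fn": "step_arm", "kwargs": {
  "series": [
    [[0,0,-0.1],0,200]
  ]
}}

```text
clock: 21.7
tcp_pos: [0.5276, -0.3062, 0.0296]
orientation: [0.002, 0.682, 0.731, 0.005]
wrist_force: [0.0, -0.5, -2.1]
finger_gap: 0.0351
```

Emit:
{"fn": "step_arm", "kwargs": {
  "series": [
    [[0,0,-0.1],0,200]
  ]
}}

```text
clock: 21.82
tcp_pos: [0.5277, -0.3063, 0.0292]
orientation: [0.002, 0.682, 0.731, 0.005]
wrist_force: [-2.0, 1.2, 8.7]
finger_gap: 0.0353
```

Standing on the tray floor (8.7 N). Open gently and retreat up.

Emit:
{"fn": "step_arm", "kwargs": {
  "series": [
    [[0,0,0.03],0,140],
    [[0,0,0.03],0,120],
    [[0,0,0.03],0,90],
    [[0,0,0.03],0,50],
    [[0,0,0.03],0,20]
  ]
}}

```text
clock: 22.45
tcp_pos: [0.5277, -0.3063, 0.0294]
orientation: [0.002, 0.682, 0.731, 0.005]
wrist_force: [1.0, 1.1, -1.1]
finger_gap: 0.0788
```

Emit:
{"fn": "step_arm", "kwargs": {
  "series": [
    [[0,0,0.5],0,0],
    [[0,0,2],0,0],
    [[0,0,5],0,0],
    [[0,0,9],0,0],
    [[0,0,14],0,0]
  ]
}}

```text
clock: 23.08
tcp_pos: [0.5272, -0.306, 0.1711]
orientation: [0.002, 0.682, 0.731, 0.005]
wrist_force: [0.8, -0.3, 0.2]
finger_gap: 0.0856
```

Emit:
{"fn": "step_arm", "kwargs": {
  "series": [
    [[0,4,3],0,0],
    [[0,8,4],0,0],
    [[0,8,4],0,0]
  ]
}}

```text
clock: 23.45
tcp_pos: [0.5279, -0.224, 0.2141]
orientation: [0.004, 0.681, 0.732, 0.005]
wrist_force: [1.2, 0.0, -0.2]
finger_gap: 0.0853
```

```bash
python3 look.py 10 scene top wrist; python3 - <<'E'
import cv2
im=cv2.imread('pics/scene10.png')[190:380,240:480];cv2.imwrite('pics/scene10c.png',cv2.resize(im,None,fx=3,fy=3,interpolation=cv2.INTER_CUBIC))
E
```

```text
23.6 [ 0.52733723 -0.22635819  0.21153746] [0.0023609  0.68231046 0.73104418 0.00461251] [-0.5411646   1.16539774 -0.35282801] 0.08536710678400294
```

View pics/scene10c.png

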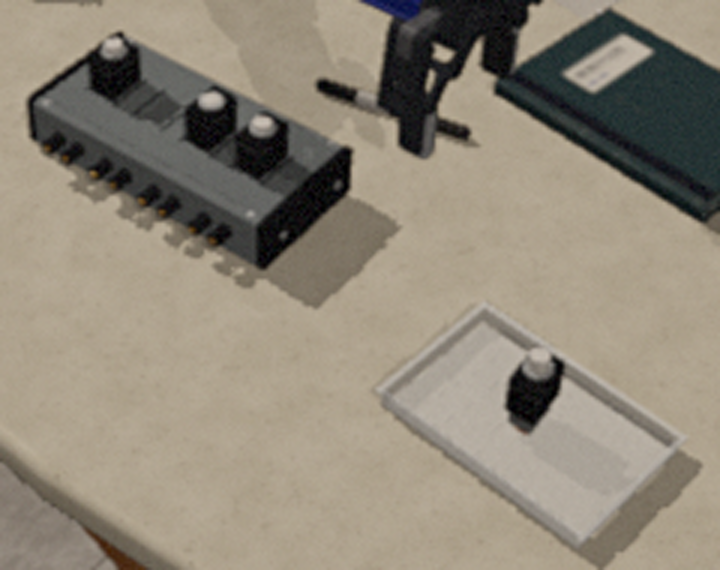

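View pics/top10.png

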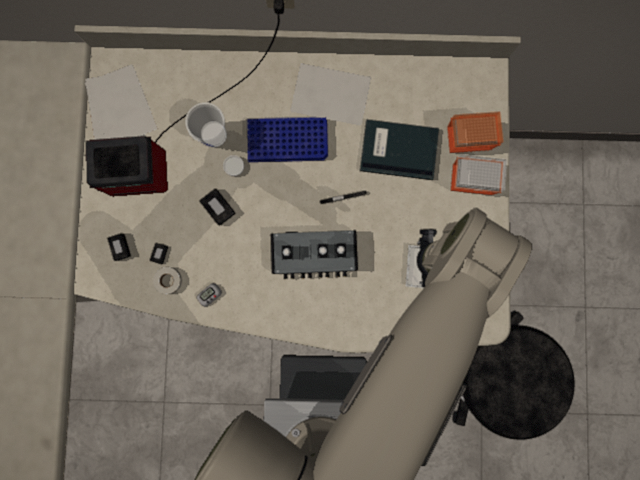

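View pics/wrist10.png

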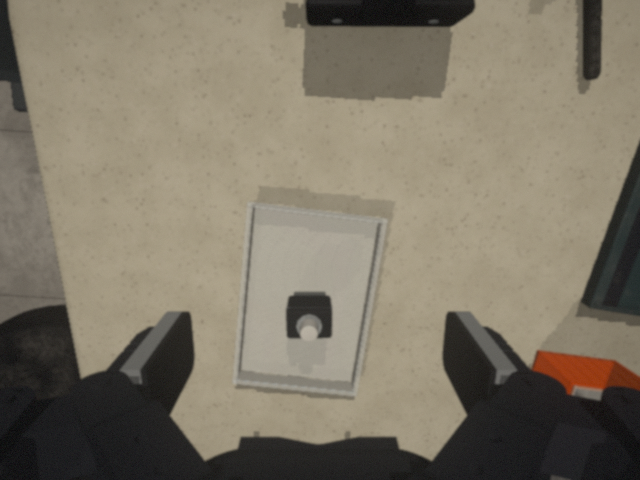

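```bash
python3 - <<'E'
from h import *
import pickle
for t in ("0","10"):
    c=pickle.load(open(f"cams{t}.pkl","rb"))["scene"];im=c["frame"]
    for k,(x,y) in {1:(277,202),3:(310,219),4:(327,228)}.items():
        r=im[y-10:y+14,x-8:x+9].min(2)>120
        N,l,s,ce=cv2.connectedComponentsWithStats(r.astype(np.uint8))
        col=im[y-10:y+14,x-1:x+2].min(2).mean(1); print(t,k,[(s[i].tolist()) for i in range(1,N) if 8<s[i,4]<80],col.round().astype(int).tolist())
E
```

```text
0 1 [] [136, 136, 136, 135, 136, 137, 134, 134, 136, 156, 167, 166, 134, 109, 109, 114, 117, 82, 34, 14, 14, 10, 17, 11]
0 3 [] [138, 139, 137, 137, 139, 138, 129, 109, 137, 160, 167, 157, 128, 111, 108, 111, 114, 76, 29, 5, 9, 9, 12, 17]
0 4 [] [131, 132, 135, 136, 138, 135, 117, 105, 150, 166, 167, 154, 124, 110, 111, 111, 122, 83, 22, 12, 17, 16, 16, 21]
10 1 [] [141, 142, 140, 139, 143, 141, 141, 143, 135, 94, 103, 160, 176, 164, 132, 118, 121, 84, 35, 10, 14, 11, 22, 14]
10 3 [[4, 12, 8, 5, 35]] [144, 144, 142, 142, 144, 146, 137, 115, 103, 84, 55, 92, 158, 174, 172, 161, 146, 94, 30, 12, 10, 16, 6, 17]
10 4 [[4, 10, 8, 7, 36]] [124, 123, 125, 127, 128, 132, 119, 102, 99, 69, 93, 159, 175, 174, 147, 121, 124, 86, 29, 15, 12, 18, 19, 14]
```

Button tops 1, 3 and 4 sit about 2, 4 and 3 px lower than at the start and have stayed there, so they're in. Handing in.

```bash
python3 -c "
from workcell import env
print(env.hand_in()); print(env.get_state()['clock'])"
```

```text
the job is handed in; nothing more can be done
None
the job is handed in; nothing more can be done
```

I pressed all four buttons, found the dead breaker, and left it standing in the clear tray. I handed the job in at about 24 s on the robot's clock; no verdict is reported.

- **Dead breaker:** it was the second from the left as seen from the robot (+y end), at y ≈ 0.059 m. Its button stayed at about 2–4 N for the whole 7.7 mm, met its stop at 7 N, and sprang back. I pulled it straight up after pressing all four buttons, and it stands upright near the middle of the tray.
- **Other three breakers:** each snapped over at roughly 4.5–7 N. The last scene picture shows their buttons lower than at the start, by about 2, 4 and 3 px, so they are staying in. All three breakers are still plugged in.
- **Bystanders:** by eye, the timer, marker and adapter are where they were; I did not measure this.
- **Gripper:** it was open and clear of everything at hand-in.

One slip: on the leftmost button I took two more small steps after it had already snapped. It touched its stop at about 7 N, under the 12 N limit, before I lifted off. Force is only reported at the end of each step, and readings were noisy by about 0.5–1 N. The highest button reading was 7.2 N.

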